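# Set up the folding easel and display the blue mosaic

### The arm

A 6-joint arm with a two-finger parallel gripper is mounted at the origin on the work surface; the furniture and walls round the work are solid. World frame = base frame: x ahead of the robot, y to its left, z up, the work surface at z = 0. Lengths are in m, angles in rad, forces in N, time in s.
With the tool pointing down it reaches from about 0.375 to 0.9 m from the base axis. Payload 3.1 kg.
Tool frame: the origin (TCP) lies on the centre line of the jaws, within the pads' length; the fingertips stand 19 mm ahead of it and the grasp point (between the pads) is the TCP; z points along the fingers, y is the line along which they close (so a half turn about z gives the same grasp; the last joint's range is limited). The gripper opens to 87 mm and grips with 3 to 60 N. Pads are 19 mm wide; open, the fingers measure 117 mm over their backs; the gripper's body (75 mm by 190 mm) begins 51 mm behind the grasp point.
Start: joints at [1.135, 0.527, 1.433, -0, 1.181, -0.178], TCP at [0.159, 0.604, 0.242] pointing down, gripper open.
Joint ranges: [-3.08, 3.08], [-0.75, 2.2], [0.22, 2.44], [-1.43, 4.57], [0, 2.65], [-2.85, 2.85]. Speed limits (rad/s): [2.79, 2.79, 3.14, 3.14, 3.14, 3.14].

### API

Orientations are given as [roll, pitch, yaw] about the fixed x, y, z axes, in that order (R = Rz(yaw) Ry(pitch) Rx(roll)).
In Python, from workcell import get_obs, get_image, sign_off, spot_in, tip_of gives the robot as it stands.
- The arm moves only by the tool move_arm, never from a script. Its argument "increments" is one flat list of numbers, 7 for each row, row after row: the shift along the tool's x, y, z in m, then the turn, a rotation vector about the tool's x, y, z in rad, then the opening, from 0 (shut) to 1 (fully open). A call has 1 to 10 rows; each row shifts and turns the commanded pose from where the row before left it, along the tool's axes as they then stand; what a row does not reach is not made up. A row lasts 1/12 s, in which the tool goes at most 41.7 mm and 7.16 degrees, less where a joint would pass 70% of its speed; a pose out of reach is approached as far as the arm can. A call is refused whole if a number of a shift passes 0.0417 or a number of a turn 0.125, either way. A call with a gripper value outside its range is refused whole. The fingers move at their own pace and stop on an object; the grip force is fixed at half the most. Time passes only in rows, so rows that do not move let the fingers close. It gives the time, the measured TCP pose, the force, the opening and the grip force at its end, in the units of the state.
- get_obs(): the state, without advancing time (a new reading comes with each control period).
- get_image(name): name is "scene" or "top" or "wrist"; returns a dict with "image" (384x512x3 uint8, red, green, blue), "mtx" (3x3 intrinsics, pixels), "position" and "attitude" of the camera in the world. Camera axes: x right, y down, z forward; pixel columns grow to the right and rows downward; lengths in m; the calibration is good to about 2 mm. A picture is of the moment at which its call begins. There is no depth.
- sign_off(): hands the job in; it is judged then, once.
Trained networks look in the newest picture that a camera, given by its name, has taken for a name from the list of things; names that differ only in an ending like _2 or _b are one class to them, and where a whole thing is asked for, a point or a joint stands for the part that bears it (a point fixed in the world has none). Each returns a list of dicts, best first, with "score" (0 to 1); they miss things now and then, are a little off and sometimes report something else, mostly with a low value. They report only what shows in the picture. A call takes as long as a camera call.
- spot_in(camera, thing): "at" ([row, column] in pixels, amid what is visible of it).
- tip_of(camera, thing): "at" ([row, column] in pixels: a listed point, or the origin of a listed thing).
The state is a dict: "time_s": time; "joint_positions": joint angles; "dq": joint speeds; "joint_efforts": joint torques, N m; "ee_pos": TCP position; "ee_rot": TCP orientation; "ft_force": force on the tool from outside, world axes, zero at the start; "moment": the same for the moment, N m; "grip_width": finger opening in m; "gripper_force": force on a finger pad.
Only numpy, scipy, OpenCV 4.12 (cv2) and the standard library are available. Lean on these libraries where they do the work, as an engineer would, in place of code of your own. Each camera call takes 0.05 s, during which the arm holds its last target. There are 200 camera calls.

### The job

Set up the little wooden tabletop easel: first tip its board up steeply (to at least about 65 degrees) by the metal bar along its top, then swing the prop leg out from the back of the raised board until it hits its stop, and let the board down so that it leans on the leg. Then put the blue mosaic on the board, face up and lying flat against it, long side running up the slope, its lower edge on the ledge and centred from side to side. Leave the orange mosaic, the cup of green glass and the blue dropper bottle where they stand.

Things in the scene. Friction and masses are not known exactly. Their poses are not given: they have to be found in the camera images.
- easel: Folding tabletop easel, fixed to the table. Origin on the table under the board's front hinge line, mid-width; x from front (ledge) to back, y to its left, z up. Base plate 185 x 170 x 12 mm, x = -15 to 170 mm, with two rubber bumpers (radius 6) at x = 105, y = +-60.5 mm, up to z = 58 mm.
- easel_hinge (a point): Middle of the board's hinge axis (along the easel's y, 30 mm above the table). The board is 150 mm wide, 10 mm thick, from 5 mm ahead of the axis to 145 mm beyond it; its underside passes through the axis. Site axes: x up the slope, y left, z out of the upper face.
- easel_board (a joint): Board hinge, rad. 0: folded down, sloping 16 degrees (0.279 rad), back end up; slope = 0.279 + value. Grows as the back end rises; stop at 1.03 (75 degrees). A friction hinge (about 0.5 N m): the board stays at any angle it is left at. With the leg out at its stop, its foot meets the base plate at 0.384 (38 degrees).
- easel_leg (a joint): Prop leg hinge, rad. 0: folded against the board's underside, pointing down to the board's hinge; grows as its foot swings away from the board to the back; stop at 1.396 (80 degrees). Light friction hinge (0.06 N m): stays where left. While the board is down the base plate blocks it.
- leg_hinge (a point): Middle of the leg's hinge axis (along y), on the back of the board: 118 mm from the board's hinge axis along the board, 8 mm below its underside.
- easel_bar (a point): Middle of the round aluminium bar at the board's upper end: 12 mm diameter, along the easel's y, free for 82 mm between its two lugs; 183 mm from the board's hinge axis along the board, 5 mm above the underside plane; free gap of 32 mm to the board's edge. Rigid with the board, but can turn between finger pads.
- leg_end_right (a point): Middle of the red right-hand (-y) end of the leg's cross bar (its foot): 14 mm diameter, along the easel's y, 87.6 mm from the leg's hinge axis. The red end spans y = -90 to -130 mm of the easel, so it stands out beside the board (edge at y = -75) and can be pushed there.
- leg_end_left (a point): The same for the left-hand (+y) red end, y = 90 to 130 mm.
- easel_ledge (a point): On the board's upper face, mid-width, at the ledge strip, where a panel's lower edge rests. Axes: x up the slope, y to the easel's left, z out of the face. The strip is 14 mm high above the face, as wide as the board, and lies 0 to 10 mm below this point; the face is free for 131 mm above it.
- mosaic_blue: Small mosaic with blue glass pieces in a pale wooden tray, a rigid slab 90 x 60 x 16 mm (18 mm over the pieces), 0.09 kg; it lies flat, face up, on the table. Origin: centre of the underside; x along its 90 mm side (either end may be up), z out of its face.
- mosaic_orange: The same with orange and red pieces; stays where it is.
- green_cup: Loose low clear cup of green glass bits, 71 mm across, 26 mm high, origin at the centre of its underside; stays where it is.
- blue_dropper: Loose dropper bottle with blue body and red tip, 28 mm across, 85 mm high, origin at the centre of its underside; stays where it is.

How it is judged:
On the way, in this order (a step that is already met when the one before it is completed fails the run):
1. the board is tipped up steeply (slope over 61 degrees) with the leg still folded (value of joint easel_board above 0.79 rad and value of joint easel_leg below 0.5 rad), for 0.2 s.
2. the leg is swung out to its stop (within about 4 degrees) while the board is up (value of joint easel_leg above 1.32 rad and value of joint easel_board above 0.6 rad), for 0.2 s.
3. the board is let down on to the leg (value of joint easel_board between 0.34 and 0.43 rad and value of joint easel_leg above 1.32 rad), for 0.2 s.
At the end, for the whole second after the job is handed in: Leg out at its stop (over 1.32 rad), board leaning on it (0.34 to 0.43 rad); blue mosaic at rest, face up, flat on the board (4 mm, 0.1 rad), long side up the slope (0.15 rad), lower edge on the ledge (centre 38 to 51 mm above it), centred within 25 mm, the others within 30 mm of their places (all of step 3 and x of mosaic_blue in the frame of easel_ledge between 0.038 and 0.051 m and y of mosaic_blue in the frame of easel_ledge between -0.025 and 0.025 m and z of mosaic_blue in the frame of easel_ledge between -0.004 and 0.004 m and angle between the z axis of mosaic_blue and the z axis of easel_ledge, either way round below 0.1 rad and angle between the x axis of mosaic_blue and the x axis of easel_ledge, either way round below 0.15 rad and angle between mosaic_blue's own z axis and vertical below 1.2 rad and linear speed of mosaic_blue below 0.02 m/s); the robot touches nothing.
It fails at once if the orange mosaic is moved more than 30 mm (distance of mosaic_orange from where it was at the start of the episode above 0.03 m).
It fails at once if the cup of green glass is moved more than 30 mm (distance of green_cup from where it was at the start of the episode above 0.03 m).
It fails at once if the blue dropper bottle is moved more than 30 mm (distance of blue_dropper from where it was at the start of the episode above 0.03 m).
It also fails if it takes over 72 s, if anything falls off the work surface, if the arm or the gripper's body presses on something with over 40 N, if the wrist force passes 120 N, or if a joint passes its speed limit or range.

## Working session

There is one attempt and no reset: what is moved stays moved. The work goes in short steps, Python scripts to look and compute and a tool call to move; the robot and the scene stay as the last step left them, time stands still between calls to the robot, and variables do not carry over. Pictures are saved under pics/ and viewed, at most 10 in all, crops included, and the job is handed in when it is done.

Besides the shell and the picture viewer there is one more tool, called as name(argument=value, ...) on one line, values as JSON. move_arm: Moves the arm, as the interface text tells. Its arguments: {"type":"object","properties":{"increments":{"type":"array"}},"required":["increments"]}

```bash
ls; mkdir -p pics
cat > h.py <<'E'
import numpy as np, cv2
from scipy.spatial.transform import Rotation as R
from workcell import get_obs, get_image, sign_off, spot_in, tip_of
def att(a):
    a=np.array(a,float)
    return a if a.shape==(3,3) else (R.from_euler('xyz',a).as_matrix() if a.size==3 else R.from_quat(a).as_matrix())
def ray(im,at):
    d=att(im['attitude'])@np.linalg.solve(np.array(im['mtx']),[at[1],at[0],1.]); return np.array(im['position']),d/np.linalg.norm(d)
def onz(im,at,z):
    p,d=ray(im,at); return p+d*(z-p[2])/d[2]
def tri(rs):
    A=sum(np.eye(3)-np.outer(d,d) for p,d in rs); b=sum((np.eye(3)-np.outer(d,d))@p for p,d in rs)
    x=np.linalg.solve(A,b); return x,max(np.linalg.norm(np.cross(x-p,d)) for p,d in rs)
def proj(im,P):
    c=np.array(im['mtx'])@(att(im['attitude']).T@(np.array(P)-im['position'])); return c[1]/c[2],c[0]/c[2]
E
python3 - <<'E'
from h import *
np.set_printoptions(precision=3,suppress=True)
o=get_obs();print(o)
I={c:get_image(c) for c in('scene','top','wrist')}
for c in I: print(c,I[c]['position'],I[c]['attitude'],I[c]['mtx'][0])
a=np.hstack([I['scene']['image'],I['top']['image']])[:,:,::-1]
cv2.imwrite('pics/a.png',cv2.resize(a,(800,300),interpolation=cv2.INTER_AREA))
for t in 'easel easel_hinge leg_hinge easel_bar leg_end_right leg_end_left easel_ledge mosaic_blue mosaic_orange green_cup blue_dropper'.split():
    rs=[]
    for c in('scene','top'):
        try: r=tip_of(c,t)
        except Exception as e: print(e);continue
        for q in r[:2]: print(t,c,np.round(q['at'],1),round(q['score'],2))
        if r: rs.append(ray(I[c],r[0]['at']))
    if len(rs)>1: print('   ',*tri(rs))
E
```

```text
pics
{'time_s': 0.0, 'joint_positions': array([ 1.135,  0.528,  1.434, -0.   ,  1.181, -0.179]), 'dq': array([-0.   ,  0.   ,  0.001,  0.001, -0.001,  0.   ]), 'joint_efforts': array([  0.001, -44.004, -17.659,   0.063,   0.058,  -0.   ]), 'ee_pos': array([0.158, 0.604, 0.241]), 'ee_rot': array([-3.139, -0.   ,  2.885]), 'ft_force': array([ 0.431, -0.345, -0.109]), 'moment': array([-0.047, -0.002,  0.005]), 'gripper_force': 0.0, 'grip_width': 0.08694903946366125}
scene [-0.198 -0.526  0.593] [-2.094 -0.002 -0.93 ] [401.123   0.    260.533]
top [0.408 0.006 1.06 ] [-3.057 -0.02  -1.591] [352.31    0.    251.866]
wrist [0.083 0.625 0.383] [2.853 0.001 1.313] [293.44    0.    254.242]
easel scene [226.  238.3] 0.63
easel top [196.3 232.3] 0.66
    [ 0.478  0.046 -0.008] 0.0032985090955174076
easel_hinge scene [212.5 231.6] 0.58
easel_hinge top [199.8 229.2] 0.92
    [0.464 0.054 0.038] 0.004268780668499592
easel_bar scene [181.6 176.6] 0.87
easel_bar scene [223.5 235.2] 0.61
easel_bar top [212. 168.] 0.93
easel_bar top [136.9 319. ] 0.57
    [0.431 0.218 0.09 ] 0.0029471568060767356
leg_end_right top [165.6 213.5] 0.64
leg_end_left scene [233.9 203.2] 0.72
leg_end_left top [238.5 224.4] 0.44
    [0.357 0.065 0.026] 0.0032833696653914763
easel_ledge scene [207.6 235. ] 0.77
easel_ledge scene [275.1 364.4] 0.54
easel_ledge top [200.  224.9] 0.77
    [0.469 0.059 0.048] 0.005138022920429581
mosaic_blue scene [244.1 293.7] 0.57
mosaic_blue scene [224.9 236.9] 0.19
mosaic_blue top [194.5 289.7] 0.85
    [ 0.479 -0.127  0.009] 0.003168672363216717
mosaic_orange scene [273.2 366.9] 0.84
mosaic_orange top [193.2 349.9] 0.62
    [ 0.481 -0.31   0.011] 4.48368180721918e-05
green_cup scene [263.1 254.7] 0.59
green_cup top [233.5 278.4] 0.77
    [ 0.365 -0.092  0.008] 0.0006078802731082169
blue_dropper top [138.4 318. ] 0.69
```

View pics/a.png

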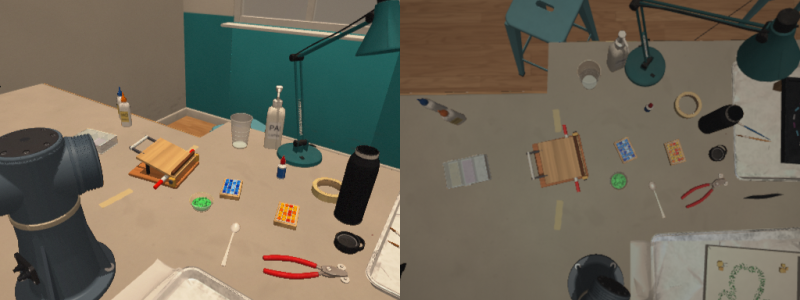

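```bash
cat >> h.py <<'E'
def bp(u,y,n,s): return np.array([u*np.cos(s)-n*np.sin(s),y,.03+u*np.sin(s)+n*np.cos(s)])
def foot(y,s,q): return bp(.118-.0876*np.cos(q),y,-.008-.0876*np.sin(q),s)
def W(E,p):
    x,y,a=E; return np.array([x+np.cos(a)*p[0]-np.sin(a)*p[1],y+np.sin(a)*p[0]+np.cos(a)*p[1],p[2]])
E
python3 - <<'E'
from h import *
from scipy.optimize import least_squares
np.set_printoptions(precision=4,suppress=True)
I={c:get_image(c) for c in('scene','top')}
s=.279
M={'easel':np.zeros(3),'easel_hinge':bp(0,0,0,s),'easel_bar':bp(.183,0,.005,s),'easel_ledge':bp(.014,0,.01,s),'leg_end_right':foot(-.11,s,0),'leg_end_left':foot(.11,s,0)}
D=[]
for t in M:
    for c in I:
        for q in tip_of(c,t)[:1]:
            D.append((t,c,np.array(q['at'])))
f=lambda E:np.concatenate([(np.array(proj(I[c],W(E,M[t])))-a) for t,c,a in D])
r=least_squares(f,[.47,.05,1.65],loss='soft_l1')
print(r.x); 
for d,e in zip(D,f(r.x).reshape(-1,2)): print(d[0],d[1],e)
E=r.x
c=I['top'];im=c['image'][:,:,::-1].copy()
for g in [[bp(-.005,-.075,.01,s),bp(.145,-.075,.01,s),bp(.145,.075,.01,s),bp(-.005,.075,.01,s)],[foot(-.13,s,0),foot(.13,s,0)],[bp(.183,.041,.005,s),bp(.183,-.041,.005,s)]]:
    p=np.array([proj(c,W(E,k))[::-1] for k in g]); cv2.polylines(im,[np.round(p*16).astype(int)],True,(255,0,255),1,shift=4)
a=cv2.resize(im[120:270,140:370],(690,450),interpolation=cv2.INTER_CUBIC)
cv2.imwrite('pics/b.png',a)
# mosaic outlines
for nm,k in(('top','b'),):
    hsv=cv2.cvtColor(c['image'],cv2.COLOR_RGB2HSV)
    m=((hsv[:,:,0]>95)&(hsv[:,:,0]<130)&(hsv[:,:,1]>80)).astype(np.uint8); m[:, :270]=0; m[:,:][:, 312:]=0; m[:170]=0;m[220:]=0
    pts=np.argwhere(m)[:,::-1].astype(np.float32); rc=cv2.minAreaRect(pts); print(len(pts),rc)
    w=np.array([onz(c,(y,x),.018) for x,y in cv2.boxPoints(rc)]); print(w,w.mean(0))
for t in('mosaic_blue','mosaic_orange','green_cup','blue_dropper'):
    for cc in I:
        for q in tip_of(cc,t)[:1]: print(t,cc,q['score'],onz(I[cc],q['at'],0))
E
```

```text
[0.476  0.0511 1.7742]
easel scene [ 0.615  -1.8581]
easel top [ 0.8135 -1.1623]
easel_hinge scene [0.0575 0.6318]
easel_hinge top [-1.2391 -0.505 ]
easel_bar scene [-0.0318  4.669 ]
easel_bar top [ 0.3882 -0.5212]
easel_ledge scene [1.0553 1.2573]
easel_ledge top [-1.9298  0.3625]
leg_end_right top [-5.9786 -0.8288]
leg_end_left scene [  9.0864 -34.4871]
leg_end_left top [1.1112 1.4939]
175 ((288.3258361816406, 191.68777465820312), (23.782575607299805, 14.745198249816895), 64.65382385253906)
[[ 0.512  -0.0898  0.018 ]
 [ 0.5302 -0.1301  0.018 ]
 [ 0.4655 -0.1585  0.018 ]
 [ 0.4475 -0.1183  0.018 ]] [ 0.4888 -0.1242  0.018 ]
mosaic_blue scene 0.87 [ 0.4921 -0.1216  0.    ]
mosaic_blue top 0.97 [ 0.4843 -0.1253  0.    ]
mosaic_orange scene 0.86 [ 0.4776 -0.3135  0.    ]
mosaic_orange top 0.63 [ 0.4755 -0.3092  0.    ]
green_cup scene 0.57 [ 0.3715 -0.0893  0.    ]
green_cup top 0.84 [ 0.3731 -0.096   0.    ]
blue_dropper scene 0.51 [ 0.6434 -0.2218  0.    ]
blue_dropper top 0.47 [ 0.6555 -0.2274 -0.    ]
```

View pics/b.png

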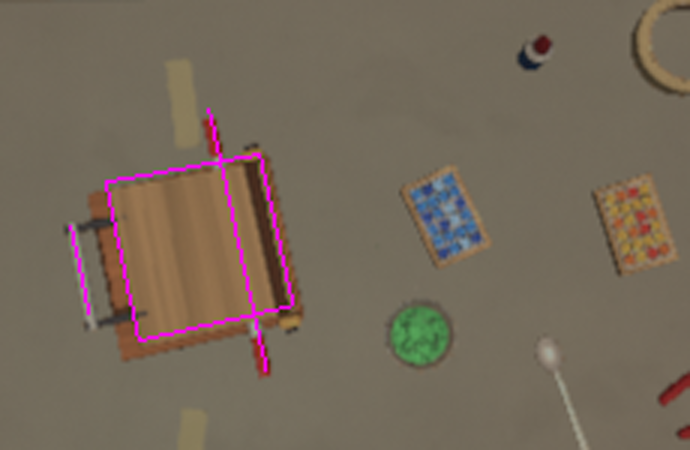

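The overlay (picture b) fits the easel: bar at full-image pixel (167,212), ledge at about (228,197). The blue mosaic is centred near (289,192). Next I turn the tool so it closes along the easel's x, and go above the bar.

move_arm(increments=[0, 0, 0, 0, 0, -0.115, 0.35, 0, 0, 0, 0, 0, -0.115, 0.35, 0, 0, 0, 0, 0, -0.115, 0.35, 0, 0, 0, 0, 0, -0.115, 0.35, -0.0143, -0.0308, 0.0064, 0, 0, 0, 0.35, -0.0143, -0.0308, 0.0064, 0, 0, 0, 0.35, -0.0143, -0.0308, 0.0064, 0, 0, 0, 0.35, -0.0143, -0.0308, 0.0064, 0, 0, 0, 0.35, -0.0143, -0.0308, 0.0064, 0, 0, 0, 0.35, -0.0143, -0.0308, 0.0064, 0, 0, 0, 0.35])

```text
time_s: 3.18
ee_pos: [0.2808, 0.4397, 0.2031]
ee_rot: [3.141, 0.001, -2.938]
ft_force: [0.5, -0.4, -1.0]
grip_width: 0.0324
gripper_force: 0.0
```

move_arm(increments=[-0.0143, -0.0308, 0.0064, 0, 0, 0, 0.35, -0.0143, -0.0308, 0.0064, 0, 0, 0, 0.35, -0.0143, -0.0308, 0.0064, 0, 0, 0, 0.35, -0.0143, -0.0308, 0.0064, 0, 0, 0, 0.35, -0.0143, -0.0308, 0.0064, 0, 0, 0, 0.35, -0.0143, -0.0308, 0.0064, 0, 0, 0, 0.35, -0.0143, -0.0308, 0.0064, 0, 0, 0, 0.35, -0.0143, -0.0308, 0.0064, 0, 0, 0, 0.35, 0, 0, 0, 0, 0, 0, 0.35])

```text
time_s: 3.93
ee_pos: [0.4463, 0.2187, 0.1514]
ee_rot: [-3.14, 0.003, -2.944]
ft_force: [0.3, -0.3, -0.5]
grip_width: 0.0304
gripper_force: 0.0
```

```bash
cat >> h.py <<'E'
E0=np.array([.476,.0511,1.7742])
def state():
    o=get_obs(); return o,np.array(o['ee_pos']),R.from_euler('xyz',o['ee_rot']).as_matrix()
def to_tool(pos,Rt=None):
    o,p,Rm=state(); d=Rm.T@(np.array(pos)-p); w=R.from_matrix(Rm.T@Rt).as_rotvec() if Rt is not None else None
    return d,w
def Re(E=E0): return R.from_euler('z',E[2]).as_matrix()
DOWN=np.array([[0,1,0],[1,0,0],[0,0,-1.]])  # tool axes in easel frame: x=y_e,y=x_e,z=down
def inE(p,E=E0): return Re(E).T@(np.array(p)-[E[0],E[1],0])
E
python3 - <<'E'
from h import *
np.set_printoptions(precision=4,suppress=True)
o,p,Rm=state();print(o['time_s'],p,inE(p),o['grip_width'],o['joint_positions'])
im=get_image('wrist')
for q in tip_of('wrist','easel_bar')[:2]:
    b=onz(im,q['at'],.0852); print(q,b,inE(b))
print(inE(W(E0,bp(.183,0,.005,.279))), to_tool(W(E0,bp(.183,0,.005,.279)),Re()@DOWN))
print('proj',proj(im,W(E0,bp(.183,0,.005,.279))))
a=im['image'][:,:,::-1].copy()
g=[bp(.145,-.075,.01,.279),bp(-.005,-.075,.01,.279),bp(-.005,.075,.01,.279),bp(.145,.075,.01,.279)]
pp=np.array([proj(im,W(E0,k))[::-1] for k in g]); cv2.polylines(a,[np.round(pp*16).astype(int)],True,(255,0,255),1,shift=4)
pp=np.array([proj(im,W(E0,bp(.183,k,.005,.279)))[::-1] for k in(.041,-.041)]); cv2.polylines(a,[np.round(pp*16).astype(int)],True,(255,0,255),1,shift=4)
cv2.imwrite('pics/c.png',a)
E
```

```text
3.9333 [0.4463 0.2187 0.1514] [ 0.1701 -0.0047  0.1514] 0.03037825566240835 [ 0.2314  0.4961  1.839  -0.0024  0.8035 -1.5356]
{'at': [205.2, 260.0], 'score': 0.67} [0.4356 0.2214 0.0852] [0.175  0.0051 0.0852]
[0.1745 0.     0.0852] (array([0.0017, 0.0008, 0.0666]), array([ 0.0003, -0.0004, -0.0036]))
proj (np.float64(211.68411305073428), np.float64(259.44067215322036))
```

View pics/c.png

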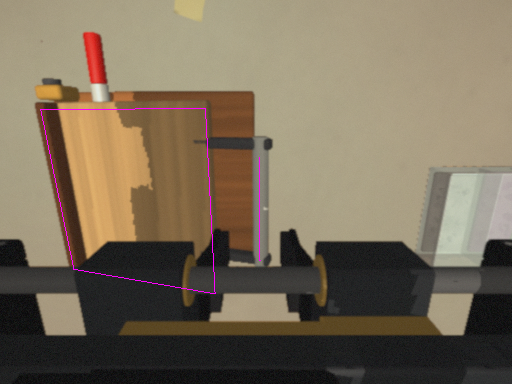

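The overlay shows the bar's real centre about 8 px higher in the image (row 200), so the easel sits about 5 mm further along its +y. I'll correct that, descend and grip.

move_arm(increments=[0.002, 0.0002, 0.011, 0, 0, 0, 0.35, 0.002, 0.0002, 0.011, 0, 0, 0, 0.35, 0.002, 0.0002, 0.011, 0, 0, 0, 0.35, 0.001, 0.0002, 0.011, 0, 0, 0, 0.35, 0, 0, 0.011, 0, 0, 0, 0.35, 0, 0, 0.011, 0, 0, 0, 0.35, 0, 0, 0, 0, 0, 0, 0.35, 0, 0, 0, 0, 0, 0, 0.35])

```text
time_s: 4.7
ee_pos: [0.4337, 0.2229, 0.0859]
ee_rot: [3.141, -0.001, -2.937]
ft_force: [0.4, -0.1, -0.4]
grip_width: 0.0303
gripper_force: 0.0
```

move_arm(increments=[0, 0, 0, 0, 0, 0, 0, 0, 0, 0, 0, 0, 0, 0, 0, 0, 0, 0, 0, 0, 0, 0, 0, 0, 0, 0, 0, 0, 0, 0, 0, 0, 0, 0, 0, 0, 0, 0, 0, 0, 0, 0])

```text
time_s: 5.2
ee_pos: [0.4353, 0.2211, 0.0865]
ee_rot: [-3.14, 0.001, -2.938]
ft_force: [0.6, -5.4, 3.6]
grip_width: 0.0111
gripper_force: 30.0
```

```bash
echo "E0=np.array([.471,.050,1.774])" >> h.py
python3 - <<'E'
from h import *
np.set_printoptions(precision=4,suppress=True)
o,p,Rm=state();print(o['time_s'],p,inE(p),o['grip_width'],o['gripper_force'],o['ft_force'])
# arc increments in (x_e, z) in 5deg steps
s0=np.radians(16)
prev=bp(.183,0,.005,s0)
for d in range(20,73,4):
    b=bp(.183,0,.005,np.radians(d)); print(d,b,b-prev); prev=b
E
```

```text
5.2 [0.4353 0.2211 0.0865] [0.1747 0.0055 0.0865] 0.011082285598101602 30.000769793987274 [ 0.6049 -5.4439  3.5983]
20 [0.1703 0.     0.0973] [-0.0043  0.      0.012 ]
24 [0.1651 0.     0.109 ] [-0.0051  0.      0.0117]
28 [0.1592 0.     0.1203] [-0.0059  0.      0.0113]
32 [0.1525 0.     0.1312] [-0.0067  0.      0.0109]
36 [0.1451 0.     0.1416] [-0.0074  0.      0.0104]
40 [0.137  0.     0.1515] [-0.0081  0.      0.0099]
44 [0.1282 0.     0.1607] [-0.0088  0.      0.0093]
48 [0.1187 0.     0.1693] [-0.0094  0.      0.0086]
52 [0.1087 0.     0.1773] [-0.01    0.      0.0079]
56 [0.0982 0.     0.1845] [-0.0105  0.      0.0072]
60 [0.0872 0.     0.191 ] [-0.011   0.      0.0065]
64 [0.0757 0.     0.1967] [-0.0114  0.      0.0057]
68 [0.0639 0.     0.2015] [-0.0118  0.      0.0049]
72 [0.0518 0.     0.2056] [-0.0121  0.      0.004 ]
```

move_arm(increments=[0, -0.0043, -0.012, 0, 0, 0, 0, 0, -0.0051, -0.0117, 0, 0, 0, 0, 0, -0.0059, -0.0113, 0, 0, 0, 0, 0, -0.0067, -0.0109, 0, 0, 0, 0, 0, -0.0074, -0.0104, 0, 0, 0, 0, 0, -0.0081, -0.0099, 0, 0, 0, 0])

```text
time_s: 5.7
ee_pos: [0.4425, 0.1859, 0.1528]
ee_rot: [3.139, 0.001, -2.94]
ft_force: [1.1, 5.2, -2.0]
grip_width: 0.0108
gripper_force: 30.0
```

move_arm(increments=[0, -0.0088, -0.0093, 0, 0, 0, 0, 0, -0.0094, -0.0086, 0, 0, 0, 0, 0, -0.01, -0.0079, 0, 0, 0, 0, 0, -0.0105, -0.0072, 0, 0, 0, 0, 0, -0.011, -0.0065, 0, 0, 0, 0, 0, -0.0114, -0.0057, 0, 0, 0, 0, 0, -0.0118, -0.0049, 0, 0, 0, 0, 0, -0.009, -0.003, 0, 0, 0, 0, 0, 0, 0, 0, 0, 0, 0, 0, 0, 0, 0, 0, 0, 0])

```text
time_s: 6.53
ee_pos: [0.4592, 0.1052, 0.2078]
ee_rot: [3.14, 0.002, -2.94]
ft_force: [-3.0, 2.2, 14.6]
grip_width: 0.0111
gripper_force: 30.0
```

Run:
```python
from h import *
np.set_printoptions(precision=4,suppress=True)
o,p,Rm=state();e=inE(p);print(o['time_s'],p,e,o['grip_width'],o['gripper_force'],o['ft_force'],'slope',np.degrees(np.arctan2(e[2]-.03,e[0])-np.arctan2(.005,.183)))
```

```text
6.5333 [0.4592 0.1052 0.2078] [0.0564 0.0056 0.2078] 0.011101608056790762 30.006434619426727 [-3.0058  2.1848 14.5809] slope 70.83052363567323
```

move_arm(increments=[0, 0, 0, 0, 0, 0, 0.4, 0, 0, 0, 0, 0, 0, 0.4, 0, 0, 0, 0, 0, 0, 0.4, 0, 0, -0.02, 0, 0, 0, 0.4, 0, 0, -0.02, 0, 0, 0, 0.4, 0, 0, -0.022, 0, 0, 0, 0.4, -0.0328, -0.0203, 0, 0, 0, 0, 0, -0.0328, -0.0203, 0, 0, 0, 0, 0, -0.0328, -0.0203, 0, 0, 0, 0, 0, -0.0328, -0.0203, 0, 0, 0, 0, 0])

```text
time_s: 7.37
ee_pos: [0.6048, 0.0512, 0.2673]
ee_rot: [-3.141, -0.001, -2.938]
ft_force: [0.9, 0.4, 0.4]
grip_width: 0.016
gripper_force: 0.0
```

move_arm(increments=[0, 0, 0, 0, 0.1, 0, 0, 0, 0, 0, 0, 0.1, 0, 0, 0, 0, 0, 0, 0.1, 0, 0, 0, 0, 0, 0, 0, 0, 0, 0, 0, 0, 0, 0, 0, 0])

```text
time_s: 7.78
ee_pos: [0.6039, 0.0519, 0.2655]
ee_rot: [3.141, -0.301, -2.938]
ft_force: [0.3, 0.1, -0.5]
grip_width: 0.0004
gripper_force: 0.0
```

Run:
```python
from h import *
from scipy.optimize import least_squares
np.set_printoptions(precision=4,suppress=True)
o,p,Rm=state();e=inE(p);print(o['time_s'],p,e,o['grip_width'],o['ft_force']); print(Re().T@Rm)
I={c:get_image(c) for c in('scene','top')}
for t in('easel_bar','leg_end_right','leg_end_left','leg_hinge'):
    for c in I:
        for q in tip_of(c,t)[:1]:
            s=np.radians(70.8);P={'easel_bar':bp(.183,0,.005,s),'leg_end_right':foot(-.11,s,0),'leg_end_left':foot(.11,s,0),'leg_hinge':bp(.118,0,-.008,s)}[t]
            print(t,c,np.round(q['at'],1),round(q['score'],2),np.round(proj(I[c],W(E0,P)),1))
f=foot(-.118,np.radians(70.8),0);print(f, to_tool(W(E0,[f[0]-.04,-.118,.052])))
a=np.hstack([I['scene']['image'][130:280,150:350],I['top']['image'][120:270,140:340]])[:,:,::-1]
cv2.imwrite('pics/d.png',cv2.resize(a,(800,300),interpolation=cv2.INTER_CUBIC))
```

```text
7.7833 [0.6039 0.0519 0.2655] [-0.025  -0.1254  0.2655] 0.00036375963595284693 [ 0.3127  0.0647 -0.54  ]
[[-0.0003  1.      0.0005]
 [ 0.9551  0.0002  0.2963]
 [ 0.2963  0.0006 -0.9551]]
easel_bar scene [145.8 211.2] 0.68 [148.8 214.2]
leg_end_right scene [185.1 247.1] 0.46 [186. 249.]
leg_end_right top [194.2 350.8] 0.33 [162. 215.]
leg_end_left scene [226.8 204.7] 0.69 [226.1 207.6]
leg_end_left top [238.1 228.1] 0.63 [237.2 231.5]
[ 0.0176 -0.118   0.0561] (array([-0.0519,  0.0025,  0.2098]), None)
```

View pics/d.png

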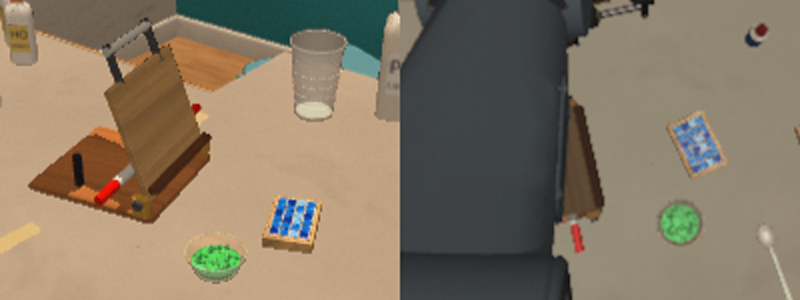

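The board stands steep with the leg folded; its right red end shows at the crop's (197,108). I descend on the ledge side of it.

move_arm(increments=[-0.0087, 0.0004, 0.035, 0, 0, 0, 0, -0.0087, 0.0004, 0.035, 0, 0, 0, 0, -0.0087, 0.0004, 0.035, 0, 0, 0, 0, -0.0087, 0.0004, 0.035, 0, 0, 0, 0, -0.0087, 0.0004, 0.035, 0, 0, 0, 0, -0.0087, 0.0004, 0.035, 0, 0, 0, 0, 0, 0, 0, 0, 0, 0, 0])

```text
time_s: 8.87
ee_pos: [0.5858, 0.0521, 0.0445]
ee_rot: [3.137, -0.313, -2.937]
ft_force: [-1.1, -0.1, -1.5]
grip_width: 0.0004
gripper_force: 0.0
```

Run:
```python
from h import *
np.set_printoptions(precision=4,suppress=True)
o,p,Rm=state();e=inE(p);print(o['time_s'],e,o['ft_force'])
s=np.radians(70.8); prev=None
for d in range(0,96,10):
    f=foot(-.118,s,np.radians(d)); print(d,f,None if prev is None else f-prev); prev=f
im=get_image('wrist'); print(tip_of('wrist','leg_end_right')[:1],proj(im,W(E0,foot(-.11,s,0))))
cv2.imwrite('pics/e.png',im['image'][:,:,::-1])
```

```text
8.8667 [-0.0212 -0.1078  0.0445] [-1.1216 -0.0676 -1.4514]
0 [ 0.0176 -0.118   0.0561] None
10 [ 0.0324 -0.118   0.0523] [ 0.0148  0.     -0.0037]
20 [ 0.0476 -0.118   0.0512] [ 0.0152  0.     -0.0011]
30 [ 0.0628 -0.118   0.0528] [0.0152 0.     0.0015]
40 [ 0.0775 -0.118   0.0569] [0.0147 0.     0.0042]
50 [ 0.0912 -0.118   0.0636] [0.0137 0.     0.0066]
60 [ 0.1036 -0.118   0.0725] [0.0124 0.     0.0089]
70 [ 0.1142 -0.118   0.0834] [0.0106 0.     0.0109]
80 [ 0.1228 -0.118   0.0961] [0.0086 0.     0.0126]
90 [ 0.1291 -0.118   0.11  ] [0.0063 0.     0.0139]
[{'at': [258.4, 350.5], 'score': 0.6}] (np.float64(259.0570597667299), np.float64(329.98538679419426))
```

View pics/e.png

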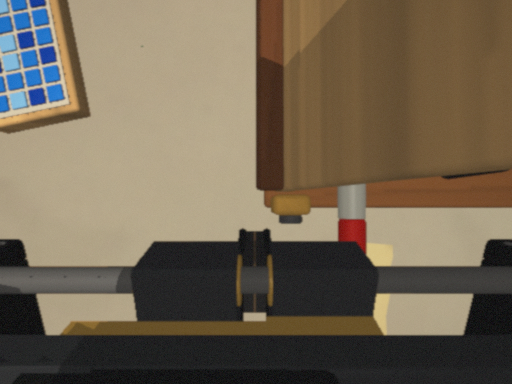

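The red end shows at (351,235), to the right of the closed fingers at (255,240), with the hinge knob at (290,207). I move outward by 12 mm, then push.

move_arm(increments=[-0.0043, 0, -0.0065, 0, 0, 0, 0, -0.0043, 0, -0.0065, 0, 0, 0, 0, 0, 0.011, 0, 0, 0, 0, 0, 0, 0.011, 0, 0, 0, 0, 0, 0, 0.011, 0, 0, 0, 0, 0, 0, 0.01, 0, 0, 0, 0, 0, 0, 0.01, 0, 0, 0, 0, 0, 0, 0.01, 0, 0, 0, 0, 0, 0, 0.01, 0, 0, 0, 0, 0, 0.0006, 0.01, -0.002, 0, 0, 0, 0])

```text
time_s: 9.8
ee_pos: [0.5858, 0.1365, 0.0629]
ee_rot: [-3.141, -0.301, -2.938]
ft_force: [-0.1, -2.1, 0.7]
grip_width: 0.0003
gripper_force: 0.7
```

```bash
cat > q.py <<'E'
from h import *
import sys
np.set_printoptions(precision=4,suppress=True)
o,p,Rm=state();e=inE(p);print(o['time_s'],e,o['ft_force'])
im=get_image('scene'); s=np.radians(70.8)
for t in('leg_end_right','leg_end_left','easel_bar'):
    for q in tip_of('scene',t)[:1]: print(t,np.round(q['at'],1),round(q['score'],2))
for d in range(0,85,20): print(d,*[np.round(proj(im,W(E0,foot(k,s,np.radians(d)))),1) for k in(-.11,.11)])
E
python3 q.py
```

```text
9.8 [ 0.0615 -0.1248  0.0629] [-0.1248 -2.1281  0.7401]
easel_bar [147.4 213.7] 0.84
0 [186. 249.] [226.1 207.6]
20 [185.3 239.5] [224.7 197.1]
40 [181.5 230.2] [219.9 186.4]
60 [174.8 222. ] [212.  176.8]
80 [166.1 215.7] [201.9 169.2]
```

move_arm(increments=[0.003, 0.0068, -0.002, 0, 0, 0, 0, 0.003, 0.0068, -0.002, 0, 0, 0, 0, 0.0013, 0.0062, -0.0043, 0, 0, 0, 0, 0.0013, 0.0062, -0.0043, 0, 0, 0, 0, 0.0016, 0.0053, -0.0052, 0, 0, 0, 0, 0.0016, 0.0053, -0.0052, 0, 0, 0, 0, 0.0019, 0.0043, -0.006, 0, 0, 0, 0])

```text
time_s: 10.58
ee_pos: [0.5735, 0.1753, 0.0955]
ee_rot: [-3.142, -0.3, -2.938]
ft_force: [0.6, -1.5, -1.7]
grip_width: 0.0005
gripper_force: 0.7
```

```bash
python3 q.py
```

```text
10.5833 [ 0.102  -0.1206  0.0955] [ 0.5852 -1.4516 -1.7431]
leg_end_left [203.2 171.5] 0.52
easel_bar [148.1 214.1] 0.75
0 [186. 249.] [226.1 207.6]
20 [185.3 239.5] [224.7 197.1]
40 [181.5 230.2] [219.9 186.4]
60 [174.8 222. ] [212.  176.8]
80 [166.1 215.7] [201.9 169.2]
```

move_arm(increments=[0.0015, 0.003, -0.003, 0, 0, 0, 0, 0.0015, 0.003, -0.003, 0, 0, 0, 0, 0.0015, 0.003, -0.003, 0, 0, 0, 0, 0, 0, 0, 0, 0, 0, 0])

```text
time_s: 11.12
ee_pos: [0.5715, 0.1809, 0.1049]
ee_rot: [-3.136, -0.298, -2.938]
ft_force: [2.1, -8.0, -1.8]
grip_width: 0.0008
gripper_force: 3.8
```

```bash
python3 q.py
```

```text
11.1167 [ 0.1079 -0.1197  0.1049] [ 2.053  -8.035  -1.8147]
leg_end_right [164.  218.7] 0.7
leg_end_left [202.  171.3] 0.84
easel_bar [145.7 212.4] 0.58
0 [186. 249.] [226.1 207.6]
20 [185.3 239.5] [224.7 197.1]
40 [181.5 230.2] [219.9 186.4]
60 [174.8 222. ] [212.  176.8]
80 [166.1 215.7] [201.9 169.2]
```

Force jumped to 8 N and the red ends lie at the 80° prediction, so the leg is at its stop. I back off and rise.

move_arm(increments=[0, -0.01, 0, 0, 0, 0, 0, 0, -0.012, 0, 0, 0, 0, 0, 0.0101, 0, -0.0325, 0, 0, 0, 0, 0.0101, 0, -0.0325, 0, 0, 0, 0, 0.0101, 0, -0.0325, 0, 0, 0, 0, 0.0101, 0, -0.0325, 0, 0, 0, 0, 0.0101, 0, -0.0325, 0, 0, 0, 0.4, 0, 0, 0, 0, -0.1, 0, 0.4, 0, 0, 0, 0, -0.1, 0, 0.4, 0, 0, 0, 0, -0.1, 0, 0.4])

```text
time_s: 12.15
ee_pos: [0.5752, 0.1613, 0.2764]
ee_rot: [3.141, 0.007, -2.939]
ft_force: [-1.1, -0.3, -0.5]
grip_width: 0.0197
gripper_force: 0.0
```

```bash
cat > r.py <<'E'
from h import *
from scipy.optimize import least_squares
np.set_printoptions(precision=4,suppress=True)
o,p,Rm=state();e=inE(p);print(o['time_s'],e,o['ft_force'],o['grip_width'])
I={c:get_image(c) for c in('scene','top')}
D=[]
for t in('leg_end_right','leg_end_left','easel_bar','easel_ledge','easel_hinge'):
    for c in I:
        for q in tip_of(c,t)[:1]: D.append((t,c,np.array(q['at']),q['score']))
def M(t,s,q): return {'easel_bar':bp(.183,0,.005,s),'leg_end_right':foot(-.11,s,q),'leg_end_left':foot(.11,s,q),'easel_ledge':bp(.014,0,.01,s),'easel_hinge':bp(0,0,0,s)}[t]
f=lambda v:np.concatenate([(np.array(proj(I[c],W([v[2],v[3],E0[2]],M(t,v[0],v[1]))))-a)*w for t,c,a,w in D]+[(v[2:]-E0[:2])/.003])
v=least_squares(f,[1.2,1.38,*E0[:2]],loss='soft_l1').x
print('slope deg',np.degrees(v[0]),'board',v[0]-.279,'leg',v[1],'E',v[2:]);
for d,e in zip(D,f(v).reshape(-1,2)): print(d[0],d[1],round(d[3],2),e)
b=W(E0,bp(.183,0,.005,v[0])); print('to bar',*to_tool(b,Re()@DOWN))
E
python3 r.py
```

```text
12.15 [ 0.0878 -0.1194  0.2764] [-1.1172 -0.3215 -0.4607] 0.01969311747832597
slope deg 71.56122001563304 board 0.9699789060168645 leg 1.3491640015611326 E [0.471  0.0513]
leg_end_right scene 0.59 [-0.4519 -0.5861]
leg_end_left scene 0.56 [-0.0507  0.1348]
leg_end_left top 0.7 [1.3262 3.4032]
easel_bar scene 0.63 [-0.1363  1.3598]
easel_bar top 0.82 [ 0.9328 -0.994 ]
easel_ledge scene 0.72 [1.3988 0.0489]
easel_hinge scene 0.83 [-1.4361  2.2585]
easel_hinge top 0.69 [-0.4147 -0.8659]
to bar [ 0.1243 -0.0352  0.0694] [ 0.0001 -0.0009 -0.0002]
```

move_arm(increments=[0.031, -0.0085, 0, 0, 0, 0, 0.4, 0.031, -0.0085, 0, 0, 0, 0, 0.4, 0.031, -0.0085, 0, 0, 0, 0, 0.4, 0.029, -0.0075, 0, 0, 0, 0, 0.4, 0, 0, 0.023, 0, 0, 0, 0.4, 0, 0, 0.023, 0, 0, 0, 0.4, 0, 0, 0.022, 0, 0, 0, 0.4, 0, 0, 0, 0, 0, 0, 0.4])

```text
time_s: 13.42
ee_pos: [0.4592, 0.1045, 0.204]
ee_rot: [3.14, -0.008, -2.939]
ft_force: [-1.4, -0.2, 0.3]
grip_width: 0.0348
gripper_force: 0.0
```

move_arm(increments=[0, 0, 0, 0, 0, 0, 0, 0, 0, 0, 0, 0, 0, 0, 0, 0, 0, 0, 0, 0, 0, 0, 0, 0, 0, 0, 0, 0, 0, 0, 0, 0, 0, 0, 0, 0, 0, 0, 0, 0, 0, 0])

```text
time_s: 13.92
ee_pos: [0.4625, 0.1053, 0.2081]
ee_rot: [3.141, 0.003, -2.939]
ft_force: [-0.5, 3.0, 4.9]
grip_width: 0.0107
gripper_force: 30.0
```

Run:
```python
from h import *
np.set_printoptions(precision=4,suppress=True)
o,p,Rm=state();e=inE(p);print(o['time_s'],e,o['grip_width'],o['gripper_force'],o['ft_force'],'slope',np.degrees(np.arctan2(e[2]-.03,e[0])-np.arctan2(.005,.183)))
b=bp(.183,0,.005,np.radians(38));print(b,to_tool(W(E0,b)))
```

```text
13.9167 [0.0558 0.0023 0.2081] 0.010686971930263122 30.000620484352112 [-0.5081  3.0457  4.939 ] slope 71.04727915105472
[0.1411 0.     0.1466] (array([0.003 , 0.0852, 0.0616]), None)
```

move_arm(increments=[0, 0.009, 0.003, 0, 0, 0, 0, 0, 0.0118, 0.0049, 0, 0, 0, 0, 0, 0.0114, 0.0057, 0, 0, 0, 0, 0, 0.011, 0.0065, 0, 0, 0, 0, 0, 0.0105, 0.0072, 0, 0, 0, 0, 0, 0.01, 0.0079, 0, 0, 0, 0, 0, 0.0094, 0.0086, 0, 0, 0, 0, 0, 0.0066, 0.007, 0, 0, 0, 0, 0, 0, 0, 0, 0, 0, 0])

```text
time_s: 14.67
ee_pos: [0.4462, 0.1846, 0.1546]
ee_rot: [3.14, 0.001, -2.938]
ft_force: [4.4, 1.8, -3.8]
grip_width: 0.0112
gripper_force: 30.0
```

move_arm(increments=[0, 0.0022, 0.0025, 0, 0, 0, 0, 0, 0.002, 0.0025, 0, 0, 0, 0, 0, 0, 0, 0, 0, 0, 0])

```text
time_s: 14.92
ee_pos: [0.4455, 0.1878, 0.1507]
ee_rot: [3.141, 0.002, -2.939]
ft_force: [5.5, 2.8, -2.2]
grip_width: 0.0108
gripper_force: 30.0
```

```bash
cat > t.py <<'E'
from h import *
np.set_printoptions(precision=4,suppress=True)
o,p,Rm=state();e=inE(p);print(o['time_s'],e,o['grip_width'],o['gripper_force'],o['ft_force'],'slope',np.degrees(np.arctan2(e[2]-.03,e[0])-np.arctan2(.005,.183)))
E
python3 t.py
```

```text
14.9167 [0.14   0.0023 0.1507] 0.010803216350380018 29.99815195798874 [ 5.515   2.8435 -2.1632] slope 39.195363932470116
```

move_arm(increments=[0, 0.001, 0.002, 0, 0, 0, 0, 0, 0.001, 0.002, 0, 0, 0, 0, 0, 0, 0, 0, 0, 0, 0])

```text
time_s: 15.17
ee_pos: [0.4453, 0.1891, 0.1488]
ee_rot: [-3.142, 0.003, -2.938]
ft_force: [0.9, -0.2, 13.3]
grip_width: 0.0111
gripper_force: 30.0
```

```bash
python3 t.py
```

```text
15.1667 [0.1413 0.0022 0.1488] 0.011050591354099994 30.001970529556274 [ 0.9099 -0.1952 13.2619] slope 38.485821429611114
```

Force rose to 13 N upward at 38.5°, so the board rests on the leg. I release it and look.

move_arm(increments=[0, 0, 0.001, 0, 0, 0, 0, 0, 0, 0, 0, 0, 0, 0.4, 0, 0, 0, 0, 0, 0, 0.4, 0, 0, 0, 0, 0, 0, 0.4, 0, 0, -0.02, 0, 0, 0, 0.4, 0, 0, -0.03, 0, 0, 0, 0.4, 0, 0, -0.03, 0, 0, 0, 1, 0, 0, -0.03, 0, 0, 0, 1, 0, 0, 0, 0, 0, 0, 1])

```text
time_s: 15.92
ee_pos: [0.4462, 0.1892, 0.2604]
ee_rot: [-3.141, 0.007, -2.938]
ft_force: [0.1, -0.1, 0.2]
grip_width: 0.0475
gripper_force: 0.0
```

```bash
python3 r.py
python3 - <<'E'
from h import *
np.set_printoptions(precision=4,suppress=True)
I={c:get_image(c) for c in('scene','top')}
for c in I:
  for q in tip_of(c,'mosaic_blue')[:1]: print(c,q['score'],onz(I[c],q['at'],0))
# top faces: blue pieces mask -> min area rect in both views
c=I['scene'];hsv=cv2.cvtColor(c['image'],cv2.COLOR_RGB2HSV)
y,x=map(int,proj(c,[.488,-.125,.018]))
m=((hsv[:,:,0]>95)&(hsv[:,:,0]<130)&(hsv[:,:,1]>80)); n=np.zeros_like(m);n[y-30:y+30,x-35:x+35]=1
w=np.array([onz(c,(a,b),.018)[:2] for a,b in np.argwhere(m&n)],np.float32); print('scene',cv2.minAreaRect(w))
Rg=R.from_euler('z',.42).as_matrix()@np.diag([-1,1,-1.])
print(to_tool([.488,-.125,.10],Rg),get_obs()['joint_positions'])
a=np.hstack([I['scene']['image'][130:280,150:350],I['top']['image'][120:270,140:340]])[:,:,::-1]
cv2.imwrite('pics/f.png',cv2.resize(a,(800,300),interpolation=cv2.INTER_CUBIC))
E
```

```text
15.9167 [0.1413 0.0013 0.2604] [ 0.1199 -0.0617  0.1562] 0.047472779886395935
slope deg 38.453219109181994 board 0.3921352814460266 leg 1.4111132279802334 E [0.4697 0.0515]
leg_end_right top 0.74 [-0.3531 -0.3897]
leg_end_left scene 0.47 [-0.0273 -0.0872]
leg_end_left top 0.51 [1.0799 1.1207]
easel_bar scene 0.89 [1.0622 1.6149]
easel_ledge scene 0.67 [-0.7076 -1.9086]
easel_ledge top 0.67 [0.704  0.5502]
easel_hinge scene 0.8 [0.4448 0.5275]
easel_hinge top 0.8 [-1.9764 -0.9675]
to bar [ 0.0016 -0.0011  0.108 ] [ 0.0001 -0.0012 -0.0002]
scene 0.67 [ 0.5015 -0.1183  0.    ]
top 0.82 [ 0.4795 -0.1248  0.    ]
scene ((0.4898186922073364, -0.12243124842643738), (0.07299536466598511, 0.0450192466378212), 23.8231258392334)
(array([ 0.0206, -0.3161,  0.1562]), array([ 0.    , -0.0001, -0.2168])) [ 0.1698  0.3169  1.7621  0.      1.0627 -1.6042]
```

View pics/f.png

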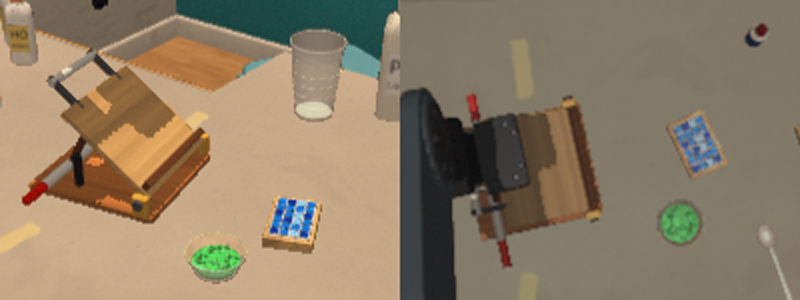

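Picture f: the board leans on the leg (foot at the crop's (35,190)), and the blue mosaic is at (697,143) with the cup and dropper untouched. I go for the mosaic.

move_arm(increments=[0.0022, -0.035, 0, 0, 0, 0, 1, 0.0022, -0.035, 0, 0, 0, 0, 1, 0.0022, -0.035, 0, 0, 0, 0, 1, 0.0022, -0.035, 0, 0, 0, 0, 1, 0.0022, -0.035, 0, 0, 0, 0, 1, 0.0022, -0.035, 0, 0, 0, 0, 1, 0.0022, -0.035, 0, 0, 0, 0, 1, 0.0022, -0.035, 0, 0, 0, 0, 1, 0.0022, -0.035, 0, 0, 0, 0, 1, 0, 0, 0, 0, 0, -0.108, 1])

```text
time_s: 17.55
ee_pos: [0.4908, -0.1303, 0.2567]
ee_rot: [-3.136, 0.002, -2.834]
ft_force: [0.4, -0.5, -0.4]
grip_width: 0.0869
gripper_force: 0.0
```

move_arm(increments=[0, 0, 0.03, 0, 0, -0.108, 1, 0, 0, 0.03, 0, 0, 0, 1, 0, 0, 0.03, 0, 0, 0, 1, 0, 0, 0.03, 0, 0, 0, 1, 0, 0, 0.03, 0, 0, 0, 1, 0, 0, 0, 0, 0, 0, 1, 0, 0, 0, 0, 0, 0, 1])

```text
time_s: 18.13
ee_pos: [0.4877, -0.1233, 0.1052]
ee_rot: [3.139, -0.002, -2.722]
ft_force: [-0.2, 0.0, 0.1]
grip_width: 0.0871
gripper_force: 0.0
```

Run:
```python
from h import *
np.set_printoptions(precision=4,suppress=True)
Rg=R.from_euler('z',.416).as_matrix()@np.diag([-1,1,-1.])
o,p,Rm=state();print(o['time_s'],p,o['grip_width'],to_tool([.489,-.124,.021],Rg),o['joint_positions'])
im=get_image('wrist'); print([ (q,onz(im,q['at'],0)) for q in tip_of('wrist','mosaic_blue')[:1]])
a=im['image'][:,:,::-1].copy()
for yaw,cx,cy in((.416,.489,-.124),):
    c,s=np.cos(yaw),np.sin(yaw)
    pp=np.array([proj(im,[cx+c*u-s*v,cy+s*u+c*v,.016])[::-1] for u,v in((.045,.03),(.045,-.03),(-.045,-.03),(-.045,.03))])
    cv2.polylines(a,[np.round(pp*16).astype(int)],True,(0,0,255),1,shift=4)
cv2.imwrite('pics/g.png',a)
```

```text
18.1333 [ 0.4877 -0.1233  0.1052] 0.08710646488726051 (array([-0.0011, -0.0014,  0.0842]), array([ 0.003 , -0.0025,  0.0031])) [-0.4702  0.586   1.8515 -0.      0.708  -2.4601]
[({'at': [205.2, 253.2], 'score': 0.71}, array([ 0.49  , -0.1223,  0.    ]))]
```

View pics/g.png

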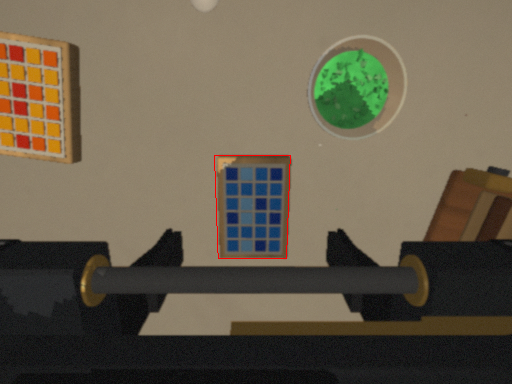

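The projected outline matches the mosaic's edges (215–290, 155–258), squarely between the fingers. I descend and grip.

move_arm(increments=[-0.0005, -0.0005, 0.02, 0, 0, 0, 1, -0.0005, -0.0005, 0.02, 0, 0, 0, 1, 0, -0.0005, 0.02, 0, 0, 0, 1, 0, 0, 0.013, 0, 0, 0, 1, 0, 0, 0.007, 0, 0, 0, 1, 0, 0, 0.003, 0, 0, 0, 1, 0, 0, 0, 0, 0, 0, 1])

```text
time_s: 18.82
ee_pos: [0.4909, -0.125, 0.0241]
ee_rot: [-3.14, 0.001, -2.722]
ft_force: [-0.0, 0.1, 0.6]
grip_width: 0.0873
gripper_force: 0.0
```

move_arm(increments=[0, 0, 0, 0, 0, 0, 0.5, 0, 0, 0, 0, 0, 0, 0.5, 0, 0, 0, 0, 0, 0, 0.5, 0, 0, 0, 0, 0, 0, 0.5, 0, 0, 0, 0, 0, 0, 0.5])

```text
time_s: 19.23
ee_pos: [0.4902, -0.1247, 0.0236]
ee_rot: [-3.141, 0.0, -2.722]
ft_force: [-0.1, 0.3, 0.6]
grip_width: 0.0617
gripper_force: 0.3
```

Run:
```python
from h import *
np.set_printoptions(precision=4,suppress=True)
o,p,Rm=state();print(o['time_s'],p,o['grip_width'],o['gripper_force'],o['ft_force'])
c,s=np.cos(.416),np.sin(.416); d=p[:2]-[.489,-.124]; print('tcp in mosaic',c*d[0]+s*d[1],-s*d[0]+c*d[1],p[2])
```

```text
19.2333 [ 0.4902 -0.1247  0.0236] 0.0617419359572705 0.3207486681640148 [-0.0978  0.2601  0.5929]
tcp in mosaic 0.0007977342183648304 -0.0011039274098466464 0.023616281192052647
```

move_arm(increments=[0, 0, 0.002, 0, 0, 0, 0.6, 0, 0, 0, 0, 0, 0, 0, 0, 0, 0, 0, 0, 0, 0, 0, 0, 0, 0, 0, 0, 0, 0, 0, -0.015, 0, 0, 0, 0, 0, 0, -0.035, 0, 0, 0, 0, 0, 0, -0.035, 0, 0, 0, 0, 0, 0, -0.035, 0, 0, 0, 0, 0, 0, -0.035, 0, 0, 0, 0, 0, 0, -0.035, 0, 0, 0, 0])

```text
time_s: 20.07
ee_pos: [0.4893, -0.1243, 0.2127]
ee_rot: [3.141, -0.001, -2.722]
ft_force: [0.9, -0.9, -2.1]
grip_width: 0.06
gripper_force: 30.0
```

move_arm(increments=[0, 0, 0, 0, 0, 0.12, 0, 0, 0, 0, 0, 0, 0.12, 0, 0, 0, 0, 0, 0, 0.12, 0, 0, 0, 0, 0, 0, 0.12, 0, 0, 0, 0, 0, 0, 0.12, 0, 0, 0, 0, 0, 0, 0.12, 0, 0, 0, 0, 0, 0, 0.12, 0, 0, 0, 0, 0, 0, 0.12, 0, 0, 0, 0, 0, 0, 0.12, 0, 0, 0, 0, 0, 0, 0.12, 0])

```text
time_s: 20.9
ee_pos: [0.4895, -0.1244, 0.2109]
ee_rot: [-3.141, -0.001, 2.355]
ft_force: [-1.0, 0.4, 0.5]
grip_width: 0.0595
gripper_force: 30.0
```

move_arm(increments=[0, 0, 0, 0, 0, 0.12, 0, 0, 0, 0, 0, 0, 0.12, 0, 0, 0, 0, 0, 0, 0.12, 0, 0, 0, 0, 0, 0, 0.12, 0, 0, 0, 0, 0, 0, 0.11, 0, 0, 0, 0, 0, 0, 0, 0, 0, 0, 0, 0, 0, 0, 0])

```text
time_s: 21.48
ee_pos: [0.4897, -0.1245, 0.211]
ee_rot: [-3.141, -0.0, 1.774]
ft_force: [-0.5, 0.6, 0.2]
grip_width: 0.0597
gripper_force: 30.0
```

```bash
cat >> h.py <<'E'
def place_R(s): return Re()@np.array([[np.cos(s),0,np.sin(s)],[0,-1,0],[np.sin(s),0,-np.cos(s)]])
E
cat > u.py <<'E'
from h import *
np.set_printoptions(precision=4,suppress=True)
o,p,Rm=state();print(o['time_s'],p,o['grip_width'],o['gripper_force'],o['ft_force'],o['joint_positions'])
s=np.radians(38.3)
for h in(.10,.0225):  # TCP above board face
    t=W(E0,bp(.014+.0465,0,.01+h,s)); print(h,t,*to_tool(t,place_R(s)))
E
python3 u.py
```

```text
21.4833 [ 0.4897 -0.1245  0.211 ] 0.05968194345514908 30.000045597553253 [-0.4831  0.6175  0.154 ] [-0.4705  0.4109  1.7617 -0.0001  0.9698 -0.6733]
0.1 [0.4752 0.0297 0.1538] [0.154  0.0169 0.0572] [-0.0005  0.668  -0.0007]
0.0225 [0.4655 0.0768 0.093 ] [0.202 0.017 0.118] [-0.0005  0.668  -0.0007]
```

move_arm(increments=[0, 0, 0, 0, 0.111, 0, 0, 0, 0, 0, 0, 0.111, 0, 0, 0, 0, 0, 0, 0.111, 0, 0, 0, 0, 0, 0, 0.111, 0, 0, 0, 0, 0, 0, 0.111, 0, 0, 0, 0, 0, 0, 0.11, 0, 0, 0, 0, 0, 0, 0, 0, 0])

```text
time_s: 22.07
ee_pos: [0.4904, -0.1278, 0.2086]
ee_rot: [-3.141, -0.667, 1.768]
ft_force: [0.3, -0.8, -1.7]
grip_width: 0.0594
gripper_force: 30.0
```

```bash
python3 u.py; python3 r.py | grep slope
python3 - <<'E'
from h import *
# refit easel xy with the known state from several detections
from scipy.optimize import least_squares
s,q=.663,1.396
M={'easel':np.zeros(3),'easel_hinge':bp(0,0,0,s),'easel_bar':bp(.183,0,.005,s),'easel_ledge':bp(.014,0,.01,s),'leg_end_right':foot(-.11,s,q),'leg_end_left':foot(.11,s,q)}
I={c:get_image(c) for c in('scene','top')};D=[]
for t in M:
    for c in I:
        for k in tip_of(c,t)[:1]:
            if k['score']>.4: D.append((t,c,np.array(k['at']),k['score']))
f=lambda E:np.concatenate([(np.array(proj(I[c],W(E,M[t])))-a)*w for t,c,a,w in D])
print(len(D),least_squares(f,E0,loss='soft_l1').x)
E
```

```text
22.0667 [ 0.4904 -0.1278  0.2086] 0.059416570590775444 29.99913901090622 [ 0.3148 -0.755  -1.7181] [-0.7053  0.6196  1.5664  0.3933  1.5143 -1.0396]
0.1 [0.4752 0.0297 0.1538] [0.0898 0.0161 0.1404] [ 0.003   0.0015 -0.0045]
0.0225 [0.4655 0.0768 0.093 ] [0.09   0.0158 0.2179] [ 0.003   0.0015 -0.0045]
slope deg 39.44144778965488 board 0.40938312568291757 leg 1.3283167841966435 E [0.4712 0.0533]
11 [0.47169921 0.04996018 1.77501328]
```

move_arm(increments=[0.018, 0.0032, 0.028, 0, 0, 0, 0, 0.018, 0.0032, 0.028, 0, 0, 0, 0, 0.018, 0.0032, 0.028, 0, 0, 0, 0, 0.018, 0.0032, 0.028, 0, 0, 0, 0, 0.018, 0.0032, 0.028, 0, 0, 0, 0, 0, 0, 0, 0, 0, 0, 0, 0, 0, 0, 0, 0, 0, 0])

```text
time_s: 23.95
ee_pos: [0.4734, 0.0343, 0.1563]
ee_rot: [-3.139, -0.666, 1.772]
ft_force: [-0.2, 0.3, -1.7]
grip_width: 0.0599
gripper_force: 30.0
```

```bash
python3 u.py
python3 - <<'E'
from h import *
I=get_image('wrist');I2=get_image('scene')
s=.665
def dr(im,g,col,a):
    pp=np.array([proj(im,W(E0,k))[::-1] for k in g]); cv2.polylines(a,[np.round(pp*16).astype(int)],True,col,1,shift=4)
out=[]
for im in(I2,I):
    a=im['image'][:,:,::-1].copy()
    dr(im,[bp(.014,-.075,.01,s),bp(.145,-.075,.01,s),bp(.145,.075,.01,s),bp(.014,.075,.01,s)],(255,0,255),a); out.append(a)
x=cv2.resize(out[0][110:260,150:350],(512,384),interpolation=cv2.INTER_CUBIC)
cv2.imwrite('pics/h.png',cv2.resize(np.hstack([x,out[1]]),(800,300)))
E
```

```text
23.95 [0.4734 0.0343 0.1563] 0.05992337047386331 29.999798834323883 [-0.1982  0.3325 -1.6596] [-0.4781  0.6245  1.7971  0.5333  1.2307 -0.9946]
0.1 [0.4752 0.0297 0.1538] [-0.0054  0.0008 -0.0011] [-0.0012  0.0021 -0.0014]
0.0225 [0.4655 0.0768 0.093 ] [-0.0052  0.0009  0.0764] [-0.0012  0.0021 -0.0014]
```

View pics/h.png

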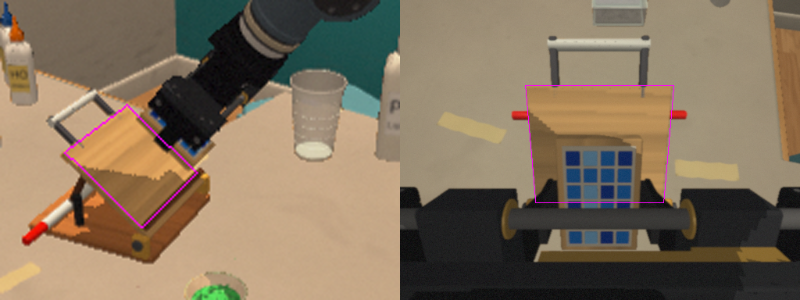

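The board outline and the mosaic line up (mosaic centred at column 600 in the right-hand view). I descend with a small gap to the ledge.

move_arm(increments=[-0.002, 0.0008, 0.018, 0, 0, 0, 0, 0, 0, 0.018, 0, 0, 0, 0, 0, 0, 0.015, 0, 0, 0, 0, 0, 0, 0.012, 0, 0, 0, 0, 0, 0, 0.008, 0, 0, 0, 0, 0, 0, 0.003, 0, 0, 0, 0, 0, 0, 0, 0, 0, 0, 0])

```text
time_s: 24.63
ee_pos: [0.467, 0.0754, 0.0969]
ee_rot: [3.141, -0.665, 1.77]
ft_force: [0.1, 0.3, -0.8]
grip_width: 0.0598
gripper_force: 30.0
```

```bash
python3 u.py
```

```text
24.6333 [0.467  0.0754 0.0969] 0.05975548458397752 29.999848008155823 [ 0.1287  0.3122 -0.7509] [-0.4113  0.7228  1.8617  0.6146  1.069  -1.0543]
0.1 [0.4752 0.0297 0.1538] [-0.0014 -0.001  -0.0734] [ 0.0027  0.0036 -0.0031]
0.0225 [0.4655 0.0768 0.093 ] [-0.0011 -0.0012  0.0041] [ 0.0027  0.0036 -0.0031]
```

move_arm(increments=[0, 0, 0.002, 0, 0, 0, 0, 0, 0, 0.002, 0, 0, 0, 0, 0, 0, 0, 0, 0, 0, 0])

```text
time_s: 24.88
ee_pos: [0.4669, 0.0777, 0.0942]
ee_rot: [3.14, -0.664, 1.771]
ft_force: [-0.1, -0.2, 0.5]
grip_width: 0.06
gripper_force: 30.0
```

```bash
python3 u.py
```

```text
24.8833 [0.4669 0.0777 0.0942] 0.05997857333309034 29.999858736991882 [-0.0786 -0.1829  0.4997] [-0.4071  0.7272  1.8647  0.6201  1.0602 -1.0581]
0.1 [0.4752 0.0297 0.1538] [-0.0016 -0.0013 -0.077 ] [ 0.0037  0.0047 -0.0022]
0.0225 [0.4655 0.0768 0.093 ] [-0.0013 -0.0015  0.0005] [ 0.0037  0.0047 -0.0022]
```

Slide down the slope towards the ledge in small steps, pressing lightly.

move_arm(increments=[0, 0, 0.0015, 0, 0, 0, 0, -0.0015, 0, 0, 0, 0, 0, 0, 0, 0, 0, 0, 0, 0, 0])

```text
time_s: 25.13
ee_pos: [0.4669, 0.0777, 0.0939]
ee_rot: [3.139, -0.667, 1.772]
ft_force: [1.3, -5.2, 13.6]
grip_width: 0.0597
gripper_force: 30.0
```

```bash
python3 u.py
```

```text
25.1333 [0.4669 0.0777 0.0939] 0.05970381254870608 30.013367235660553 [ 1.3359 -5.1706 13.5954] [-0.4084  0.729   1.8642  0.6216  1.0622 -1.061 ]
0.1 [0.4752 0.0297 0.1538] [-0.0012 -0.0013 -0.0771] [ 0.0039  0.0015 -0.0018]
0.0225 [0.4655 0.0768 0.093 ] [-0.001  -0.0016  0.0004] [ 0.0039  0.0015 -0.0018]
```

move_arm(increments=[-0.001, 0, -0.0012, 0, 0, 0, 0, -0.001, 0, 0, 0, 0, 0, 0, 0, 0, 0, 0, 0, 0, 0])

```text
time_s: 25.38
ee_pos: [0.4669, 0.076, 0.0928]
ee_rot: [3.14, -0.667, 1.771]
ft_force: [-0.2, -2.3, 7.6]
grip_width: 0.0598
gripper_force: 30.0
```

```bash
python3 u.py
```

```text
25.3833 [0.4669 0.076  0.0928] 0.059841771021228195 30.00370055437088 [-0.2268 -2.296   7.6448] [-0.4112  0.7316  1.8631  0.6198  1.0622 -1.0627]
0.1 [0.4752 0.0297 0.1538] [ 0.0008 -0.001  -0.0771] [ 0.0032  0.0014 -0.0021]
0.0225 [0.4655 0.0768 0.093 ] [ 0.0009 -0.0013  0.0004] [ 0.0032  0.0014 -0.0021]
```

move_arm(increments=[-0.001, 0, 0, 0, 0, 0, 0, -0.001, 0, 0, 0, 0, 0, 0, 0, 0, 0, 0, 0, 0, 0])

```text
time_s: 25.63
ee_pos: [0.4669, 0.076, 0.0927]
ee_rot: [3.14, -0.672, 1.771]
ft_force: [0.6, 1.3, 12.4]
grip_width: 0.0591
gripper_force: 30.0
```

```bash
python3 u.py
```

```text
25.6333 [0.4669 0.076  0.0927] 0.05909382156739523 30.00557005405426 [ 0.5539  1.2733 12.4496] [-0.413   0.7336  1.8622  0.6215  1.0658 -1.0652]
0.1 [0.4752 0.0297 0.1538] [ 0.0013 -0.001  -0.0771] [ 0.0032 -0.0031 -0.0025]
0.0225 [0.4655 0.0768 0.093 ] [ 0.0011 -0.0013  0.0004] [ 0.0032 -0.0031 -0.0025]
```

Stopped against the ledge (about 8.6 N up the slope). I unload, release and retreat along the board normal.

move_arm(increments=[0.001, 0, 0, 0, 0, 0, 0, 0, 0, 0, 0, 0, 0, 0.85, 0, 0, 0, 0, 0, 0, 0.85, 0, 0, 0, 0, 0, 0, 0.85, 0, 0, 0, 0, 0, 0, 0.85, 0, 0, -0.01, 0, 0, 0, 0.85, 0, 0, -0.03, 0, 0, 0, 0.85, 0, 0, -0.035, 0, 0, 0, 0.85, 0, 0, -0.035, 0, 0, 0, 0.85, 0, 0, -0.035, 0, 0, 0, 0.85])

```text
time_s: 26.47
ee_pos: [0.4842, -0.0138, 0.2066]
ee_rot: [-3.14, -0.665, 1.77]
ft_force: [0.2, -0.8, -0.8]
grip_width: 0.0738
gripper_force: 0.0
```

```bash
python3 r.py | grep slope
python3 - <<'E'
from h import *
I=get_image('wrist');I2=get_image('scene')
s=.663
def dr(im,g,col,a):
    pp=np.array([proj(im,W(E0,k))[::-1] for k in g]); cv2.polylines(a,[np.round(pp*16).astype(int)],True,col,1,shift=4)
out=[]
for im in(I2,I):
    a=im['image'][:,:,::-1].copy()
    dr(im,[bp(.014,-.075,.01,s),bp(.145,-.075,.01,s),bp(.145,.075,.01,s),bp(.014,.075,.01,s)],(255,0,255),a)
    dr(im,[bp(.014,-.03,.026,s),bp(.104,-.03,.026,s),bp(.104,.03,.026,s),bp(.014,.03,.026,s)],(0,0,255),a); out.append(a)
x=cv2.resize(out[0][110:260,150:350],(512,384),interpolation=cv2.INTER_CUBIC)
cv2.imwrite('pics/i.png',cv2.resize(np.hstack([x,out[1]]),(800,300)))
print(get_obs()['ft_force'],get_obs()['time_s'])
E
```

```text
slope deg 38.1365523190079 board 0.3866084033257666 leg 1.398947431409195 E [0.4698 0.0498]
[ 0.22566658 -0.07179805 -0.39553506] 27.1667
```

View pics/i.png

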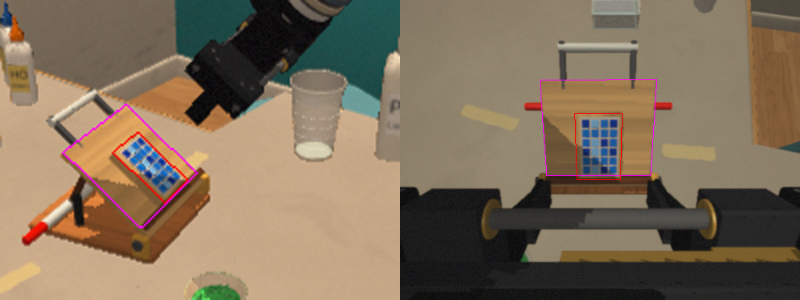

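The mosaic lies flat on the board, centred and on the ledge, and matches the predicted outline (575–622, 114–178). The board is at about 0.387 and the leg at about 1.40. I'm handing it in.

```bash
python3 -c "from h import *; print(sign_off())"
```

```text
the job is handed in; nothing more can be done
None
```

The job is handed in at about 27 s of the 72 s allowed: the board leans on the swung-out leg, the blue mosaic lies flat and centred on the ledge, the other three things were never touched, and no verdict came back.

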